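# Fit the radio module and lift the sensor case

### The job

Plug the orange radio module fully home into the empty socket on top of the black sensor case while the case stands in its dock. Then lift the case by its carry handle, to about 10 cm above the dock, and finish while still holding it there in the air over the dock, steady and level, with the module still seated. Leave the grey spare module, the screwdriver and the yellow battery alone.

Things in the scene. Friction and masses are not known exactly. Their poses are not given: they have to be found in the camera images.
- case: Loose black sensor case, 110 (x) x 260 (y) x 70 (z) mm, about 0.65 kg with its handle, with a round lidar (72 mm across, 55 mm tall) on top at y = -88 mm, a handle over the middle and a socket at y = +90 mm. Origin: centre of its underside; z up. It stands in the dock with its underside 25 mm above the bench, with about 4 mm of play each way. With the module fitted its weight lies within about 5 mm of below the handle's middle.
- socket (a point): Centre of the mouth of the socket in the case's top, 70 mm above the case's underside, framed in white; axes as the case's. The hole is 38 mm (along y) x 26 mm (along x), 24 mm deep, with 2 mm chamfered edges, so the module's foot has about 1 mm of play each side. The module fits either way round (half turn). Fully home: the shoulder rests on the case's top, the foot's end 20 mm below this point. It simply slides in, with no click.
- handle: Grey bridge handle fixed on the case's top. Origin: on the case's top under the middle of the bar; axes as the case's. The bar runs along y, 84 mm long, 16 mm wide (x) and 16 mm thick, from 38 to 54 mm above the case's top, on two end posts (12 mm along y), 60 mm free between them.
- handle_grip (a point): Centre of the handle's bar, 116 mm above the case's underside; axes as the case's.
- radio_module: Loose orange radio module: 48 x 36 x 50 mm body (long side along its y) on a 20 mm long plug foot of 36 x 24 mm (36 along its y), 70 mm tall in all, about 0.09 kg. Origin: centre of the foot's lower end; z up through the module; the body's shoulder is at z = 20 mm, its top at 70 mm. At the start it stands upright in one of the two white holders, its shoulder on the holder's top, 24 mm above the bench.
- spare_module: Loose grey spare module, same shape, standing in the other holder; not to be disturbed. Origin: centre of the foot's lower end.
- holder_a: White fixed holder block, 60 (x) x 74 (y) x 24 mm high with a loose hole for a module's foot. Origin: centre of its underside. Holds the orange module.
- holder_b: White fixed holder block, the same, for the grey module.
- dock: Blue fixed dock tray, 150 (x) x 300 (y) mm, seat 25 mm high, with lips that rise 10 mm above the seat. Origin: centre of its underside on the bench; axes as the case's when docked. Fixed to the bench.
- screwdriver: Loose screwdriver lying on the bench; not to be disturbed. Origin: centre of its underside.
- battery: Loose yellow and black battery, 75 x 36 x 28 mm, on the bench; not to be disturbed. Origin: centre of its underside.
Not all that is in view belongs to the job. What is shaped like the radio_module but blue or red is not meant.

How it is judged:
By the outcome, as a careful person would: the job done as asked, in the order asked, and still so for the second after the job is handed in, while the arm keeps its last pose, push and grip.
It also fails if it takes over 59 s, if anything falls off the work surface, if the arm or the gripper's body presses on something with over 40 N, if the wrist force passes 120 N, or if a joint passes its speed limit or range.

### The arm

A 7-joint arm with a two-finger parallel gripper is mounted at the origin on the work surface. World frame = base frame: x ahead of the robot, y to its left, z up, the work surface at z = 0. Lengths are in m, angles in rad, forces in N, time in s.
With the tool pointing down it reaches from about 0.425 to 0.925 m from the base axis. Payload 6.8 kg.
Tool frame: the origin (TCP) lies midway between the tips of the shut fingers; the grasp point (between the pads) lies 19 mm behind it; y points along the fingers, z is the direction in which the jaws open and shut, and the axes are right-handed (so a half turn about y gives the same grasp; the last joint's range is limited). The gripper opens to 85 mm and grips with 20 to 120 N. Pads are 22 mm wide; open, the fingers measure 114 mm over their backs; the gripper's body (76 mm by 85 mm) begins 54 mm behind the grasp point. The pads swing forward as they close: fully open they stand 13 mm farther back than shut.
Start: joints at [1.013, 0.477, 0.022, 1.555, -0.011, 1.109, -0.083], TCP at [0.293, -0.608, 0.231] pointing down, gripper open.
Joint ranges: [-2.96, 2.96], [-0.34, 2.1], [-1.41, 1.46], [0.24, 2.44], [-1.37, 4.51], [0.17, 1.92], [-2.96, 2.96]. Speed limits (rad/s): [2.39, 2.39, 3.14, 3.14, 3.14, 3.14, 3.14].

### API

Orientations are given as a unit quaternion [w, x, y, z].
In Python, from station import bot gives the robot as it stands. The module is installed in compiled form; this text tells all that it offers.
- The arm moves only by the shell command python3 -m crank 'ROWS' [FORCE]. ROWS is JSON, a list of rows, each an object with "linear": the shift along the tool's x, y, z in m, a list of three; "dr": the turn, a rotation vector about the tool's x, y, z in degrees, a list of three; "hand": the gripper command: -1 is shut, 1 is fully open, values between are in proportion. A call has 1 to 10 rows; each row is the pose to reach, as a shift and turn from the pose commanded when the call began, along the tool's axes at that moment; what a row does not reach only later rows make up. A row lasts 1/12 s, in which the tool goes at most 41.7 mm and 7.16 degrees, less where a joint would pass 70% of its speed; a pose out of reach is approached as far as the arm can. A call with a gripper value outside its range is refused whole. The fingers move at their own pace and stop on an object; FORCE is the grip in N (left out, the last holds). Time passes only in rows, so rows that repeat a pose let the fingers close. It gives the time, the measured TCP pose, the force and the opening at its end, in the units of the state.
- bot.get_obs(): the state, without advancing time (a new reading comes with each control period).
- bot.read_camera(name): name is "scene" or "top" or "wrist"; returns the picture (400x640x3 uint8, blue, green, red); there is no depth.
- bot.camera_params(name): a dict with "K" (3x3 intrinsics, pixels), "R" (3x3) and "t" (3): a world point X has camera coordinates R X + t; the wrist camera has in their place "hand_eye" (4x4, takes a point from camera to tool coordinates, whose origin is the TCP and whose axes are the tool frame's). Camera axes: x right, y down, z forward; pixel columns grow to the right and rows downward; lengths in m; the calibration is good to about 2 mm. A picture is of the moment at which its call begins: read the wrist's pose just before it. camera_params takes no time and is no camera call.
- bot.hand_in(): hands the job in, once; it reports no verdict.
Trained networks look in the newest picture that a camera, given by its name, has taken for a name from the list of things; names that differ only in an ending like _2 or _b are one class to them, and where a whole thing is asked for, a point or a joint stands for the part that bears it (a point fixed in the world has none). Each returns a list of dicts, best first, with "score" (0 to 1); they miss things now and then, are a little off and sometimes report something else, mostly with a low value. They report only what shows in the picture. A call takes as long as a camera call. They do not tell look-alikes from the thing itself.
- bot.search_frame(camera, target): "extent" ([left, top, right, bottom] in pixels, round what is visible of it).
- bot.cut_out(camera, target): "pixels" (400x640 bool, what is visible of it) and "extent" ([left, top, right, bottom] in pixels, round what is visible of it).
- bot.place_of(camera, target): "xy" ([column, row] in pixels: a listed point, or the origin of a listed thing).
The state is a dict: "t": time; "q": joint angles; "joint_vel": joint speeds; "joint_torque": joint torques, N m; "eef_pos": TCP position; "tool_rot": TCP orientation; "contact_force": force on the tool from outside, world axes, zero at the start; "torque": the same for the moment, N m; "gripper_width": opening from 0.0 (shut) to 1.0 (fully open).
Only numpy, scipy, OpenCV 4.12 (cv2) and the standard library are available. Lean on these libraries where they do the work, as an engineer would, in place of code of your own. Each camera call takes 0.05 s, during which the arm holds its last target. There are 200 camera calls.

## Working session

There is one attempt and no reset: what is moved stays moved. The work goes in short steps, Python scripts to look and compute and a shell command to move; the robot and the scene stay as the last step left them, time stands still between calls to the robot, and variables do not carry over. Pictures are saved under pics/ and viewed, about 8 in all and at most 12, crops included, and the job is handed in when it is done.

```bash
mkdir -p pics; cat > h.py <<'E'
import numpy as np, cv2
from station import bot
from scipy.spatial.transform import Rotation as R
def ray(cam,uv):
    p=bot.camera_params(cam);K=np.array(p["K"]);d=np.linalg.inv(K)@[uv[0],uv[1],1]
    if "R" in p:
        Rm=np.array(p["R"]);t=np.array(p["t"]);return -Rm.T@t,Rm.T@d
    o=bot.get_obs();H=np.array(p["hand_eye"]);T=rot(o)
    return T.apply(H[:3,3])+o["eef_pos"],T.apply(H[:3,:3]@d)
def rot(o):
    q=o["tool_rot"];return R.from_quat([q[1],q[2],q[3],q[0]])
def at(cam,uv,z):
    c,d=ray(cam,uv);return c+d*(z-c[2])/d[2]
def proj(cam,X):
    p=bot.camera_params(cam);K=np.array(p["K"])
    if "R" in p: c=np.array(p["R"])@X+np.array(p["t"])
    else:
        o=bot.get_obs();H=np.array(p["hand_eye"]);c=np.linalg.inv(H)@np.r_[rot(o).inv().apply(np.array(X)-o["eef_pos"]),1];c=c[:3]
    u=K@c;return u[:2]/u[2]
E
python3 - <<'E'
from h import *
np.set_printoptions(precision=4,suppress=True)
o=bot.get_obs();print(o["t"],o["eef_pos"],rot(o).as_matrix())
for c in["scene","top"]:
    im=bot.read_camera(c);cv2.imwrite(f"pics/{c}0.png",im)
    print(c,ray(c,[320,200]))
    for n in ["radio_module","socket","handle_grip","holder_a","dock","case"]:
        for r in bot.place_of(c,n)[:4]:
            print(c,n,np.round(r["xy"],1),round(r["score"],2))
print(bot.camera_params("wrist"))
E
```

```text
0.0 [ 0.2932 -0.6073  0.2303] [[-0.9005 -0.0009  0.4348]
 [-0.4348  0.0016 -0.9005]
 [ 0.0001 -1.     -0.0019]]
scene (array([1.0626, 0.6593, 0.8269]), array([-0.4102, -0.6827, -0.6049]))
scene radio_module [371.7 311.2] 0.95
scene radio_module [338.1 329.6] 0.65
scene radio_module [395.7 291.1] 0.57
scene socket [340.2 226.8] 0.68
scene handle_grip [325.4 192.6] 0.73
scene holder_a [373.2 310.6] 0.68
scene holder_a [454.  304.8] 0.64
scene dock [323.7 231.9] 0.63
scene case [328.5 227.4] 0.69
top (array([ 0.3744, -0.1053,  1.0793]), array([ 0.1883,  0.0167, -0.982 ]))
top radio_module [228.4 188.9] 0.68
top radio_module [227.4 153.8] 0.68
top socket [303.  192.4] 0.87
top handle_grip [339.6 197.9] 0.61
top holder_a [227.7 187.8] 0.73
top holder_a [189.8 252.7] 0.6
top case [337.4 203.5] 0.91
{'K': array([[318.1615,   0.    , 317.9036],
       [  0.    , 318.1615, 198.6261],
       [  0.    ,   0.    ,   1.    ]]), 'hand_eye': array([[-0.0011,  0.9645,  0.264 , -0.068 ],
       [ 0.0005, -0.264 ,  0.9645, -0.1424],
       [ 1.    ,  0.0012, -0.0002, -0.0001],
       [ 0.    ,  0.    ,  0.    ,  1.    ]])}
```

View pics/top0.png

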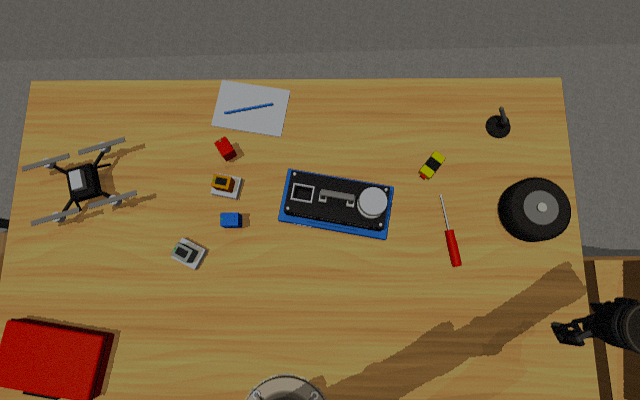

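View pics/scene0.png

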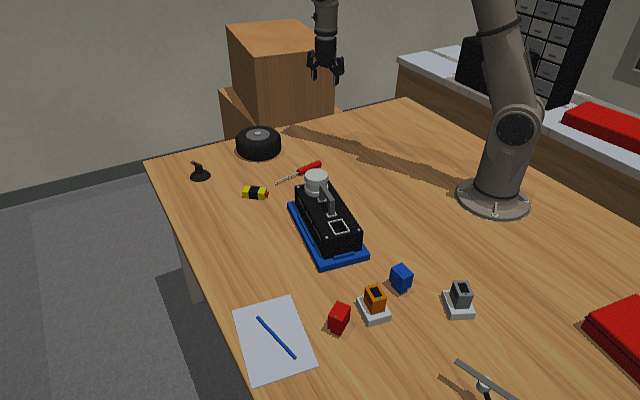

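Top view: the orange module is at about (224,183) in its holder, with blue (231,219) and red (225,149) decoys beside it. The grey spare is at (188,252), the socket at (302,193), the handle at (337,198) and the lidar at (372,201).

```bash
python3 - <<'E'
from h import *
np.set_printoptions(precision=4,suppress=True)
for c,l in {"top":[("mod",(228.4,188.9),.004),("holder",(227.7,187.8),0),("socket",(303,192.4),.095),("grip",(339.6,197.9),.141),("case",(337.4,203.5),.025)],
 "scene":[("mod",(371.7,311.2),.004),("socket",(340.2,226.8),.095),("grip",(325.4,192.6),.141),("case",(328.5,227.4),.025)]}.items():
    for n,uv,z in l: print(c,n,at(c,uv,z))
# colour centroid of orange, yaw
im=cv2.imread("pics/top0.png");hsv=cv2.cvtColor(im,cv2.COLOR_BGR2HSV)
m=cv2.inRange(hsv,(8,150,100),(22,255,255));m[:165]=0;m[205:]=0;m[:,:205]=0;m[:,250:]=0
ys,xs=np.nonzero(m);print(xs.mean(),ys.mean(),at("top",(xs.mean(),ys.mean()),.06),cv2.minAreaRect(np.c_[xs,ys].astype(np.float32)))
E
```

```text
top mod [0.6125 0.1732 0.004 ]
top holder [0.6166 0.1763 0.    ]
top socket [ 0.5831 -0.0446  0.095 ]
top grip [ 0.5596 -0.1374  0.141 ]
top case [ 0.5668 -0.1353  0.025 ]
scene mod [0.6206 0.1773 0.004 ]
scene socket [ 0.5791 -0.0376  0.095 ]
scene grip [ 0.5671 -0.1368  0.141 ]
scene case [ 0.5642 -0.1189  0.025 ]
226.9319587628866 178.25979381443298 [0.6296 0.164  0.06  ] ((227.0, 184.0), (38.0, 44.0), 90.0)
```

```bash
A='{"linear":[-0.632,-0.04,-0.558],"dr":[0,0,0],"hand":1}'; true; python3 -m crank '[{"linear":[-0.632,-0.04,-0.558],"dr":[0,0,0],"hand":1},{"linear":[-0.632,-0.04,-0.558],"dr":[0,0,0],"hand":1},{"linear":[-0.632,-0.04,-0.558],"dr":[0,0,0],"hand":1},{"linear":[-0.632,-0.04,-0.558],"dr":[0,0,0],"hand":1},{"linear":[-0.632,-0.04,-0.558],"dr":[0,0,0],"hand":1},{"linear":[-0.632,-0.04,-0.558],"dr":[0,0,0],"hand":1},{"linear":[-0.632,-0.04,-0.558],"dr":[0,0,0],"hand":1},{"linear":[-0.632,-0.04,-0.558],"dr":[0,0,0],"hand":1},{"linear":[-0.632,-0.04,-0.558],"dr":[0,0,0],"hand":1},{"linear":[-0.632,-0.04,-0.558],"dr":[0,0,0],"hand":1}]'
python3 -c "
from h import *
o=bot.get_obs();print(o['t'],rot(o).inv().apply(np.array([.62,.17,.25])-o['eef_pos']))"
```

```text
t: 1.53
eef_pos: [0.4551, -0.2223, 0.2516]
tool_rot: [-0.158, 0.157, -0.689, 0.69]
contact_force: [1.2, -0.7, -0.3]
gripper_width: 1.003
1.5333 [-0.31897597  0.00149081 -0.28167601]
```

```bash
python3 -m crank '[{"linear":[-0.319,0,-0.282],"dr":[0,-54,0],"hand":1},{"linear":[-0.319,0,-0.282],"dr":[0,-54,0],"hand":1},{"linear":[-0.319,0,-0.282],"dr":[0,-54,0],"hand":1},{"linear":[-0.319,0,-0.282],"dr":[0,-54,0],"hand":1},{"linear":[-0.319,0,-0.282],"dr":[0,-54,0],"hand":1},{"linear":[-0.319,0,-0.282],"dr":[0,-54,0],"hand":1},{"linear":[-0.319,0,-0.282],"dr":[0,-54,0],"hand":1},{"linear":[-0.319,0,-0.282],"dr":[0,-54,0],"hand":1},{"linear":[-0.319,0,-0.282],"dr":[0,-54,0],"hand":1},{"linear":[-0.319,0,-0.282],"dr":[0,-54,0],"hand":1}]'
python3 -c "
from h import *
o=bot.get_obs();print(o['t'],rot(o).inv().apply(np.array([.62,.17,.25])-o['eef_pos']),rot(o).as_matrix().round(4))"
```

```text
t: 2.37
eef_pos: [0.6165, 0.1617, 0.2511]
tool_rot: [-0.453, 0.453, -0.543, 0.543]
contact_force: [-0.4, -1.0, 0.4]
gripper_width: 1.003
2.3667 [-0.00878814  0.00114393  0.0019886 ] [[-1.78e-01  3.00e-04  9.84e-01]
 [-9.84e-01 -1.00e-04 -1.78e-01]
 [ 0.00e+00 -1.00e+00  3.00e-04]]
```

```bash
python3 -m crank '[{"linear":[0,0,0],"dr":[0,0,0],"hand":1},{"linear":[0,0,0],"dr":[0,0,0],"hand":1},{"linear":[0,0,0],"dr":[0,0,0],"hand":1}]'
python3 - <<'E'
from h import *
np.set_printoptions(precision=4,suppress=True)
o=bot.get_obs()
im=bot.read_camera("wrist");cv2.imwrite("pics/w1.png",im)
print(o["eef_pos"])
for r in bot.place_of("wrist","radio_module")[:4]: print(r["xy"],r["score"],at("wrist",r["xy"],.004))
for r in bot.cut_out("wrist","radio_module")[:4]:
    print(r["extent"],r["score"])
E
```

```text
t: 2.62
eef_pos: [0.6158, 0.1596, 0.2507]
tool_rot: [-0.453, 0.454, -0.542, 0.543]
contact_force: [-0.4, -0.6, -0.1]
gripper_width: 0.998
[0.6158 0.1596 0.2507]
[313.9, 150.7] 0.94 [0.6159 0.1797 0.004 ]
[399.8, 144.2] 0.78 [0.7198 0.1688 0.004 ]
[239.0, 185.3] 0.75 [0.5156 0.154  0.004 ]
[376.9, 114.7, 440.7, 171.8] 0.98
[297.6, 132.7, 334.1, 185.6] 0.83
[207.1, 171.1, 259.0, 226.2] 0.8
```

View pics/w1.png

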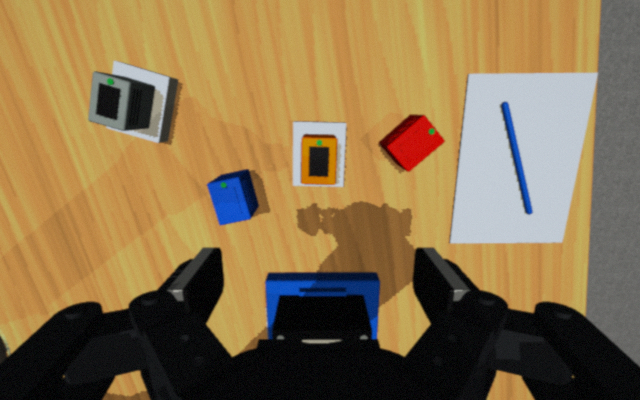

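The wrist view shows the orange module at (319,160), nearly square to the tool, with red at (411,143), blue at (233,197) and grey at (122,100). I'll fit the module's outline to get its pose.

```bash
cat >> h.py <<'E'
from scipy.optimize import minimize
def fitbox(cam,mask,z0,z1,lx,ly,p0):
    """fit x,y,yaw of box silhouette to mask by IoU (4x supersampled)"""
    ys,xs=np.nonzero(mask);hull=cv2.convexHull(np.c_[xs,ys].astype(np.int32))
    x0,y0=xs.min()-15,ys.min()-15;S=6;W=(xs.max()-x0+15)*S;Hh=(ys.max()-y0+15)*S
    big=np.zeros((Hh,W),np.uint8)
    M=np.zeros(mask.shape,np.uint8);cv2.fillConvexPoly(M,hull,1)
    big=cv2.resize(M[y0:y0+Hh//S,x0:x0+W//S],(W,Hh),interpolation=cv2.INTER_LINEAR if 0 else cv2.INTER_NEAREST)
    p=bot.camera_params(cam);K=np.array(p["K"]);o=bot.get_obs()
    if "R" in p: Rm=np.array(p["R"]);t=np.array(p["t"])
    else:
        H=np.array(p["hand_eye"]);T=np.eye(4);T[:3,:3]=rot(o).as_matrix();T[:3,3]=o["eef_pos"];G=np.linalg.inv(T@H);Rm=G[:3,:3];t=G[:3,3]
    def cost(v):
        c,s=np.cos(v[2]),np.sin(v[2]);P=[]
        for a in(-1,1):
            for b in(-1,1):
                for z in(z0,z1):P.append([v[0]+c*a*lx/2-s*b*ly/2,v[1]+s*a*lx/2+c*b*ly/2,z])
        u=(Rm@np.array(P).T).T+t;u=(K@u.T).T;u=u[:,:2]/u[:,2:]
        q=((u+0.5-[x0,y0])*S-.5);hh=cv2.convexHull(q.astype(np.float32))
        m=np.zeros_like(big);cv2.fillConvexPoly(m,np.round(hh*16).astype(np.int32),1,shift=4)
        return 1-(m&big).sum()/(m|big).sum()
    best=min((minimize(cost,np.array(p0)+[0,0,d],method="Nelder-Mead",options=dict(initial_simplex=np.array(p0)+[0,0,d]+np.array([[0,0,0],[.01,0,0],[0,.01,0],[0,0,.15]]))) for d in(-.1,0,.1)),key=lambda r:r.fun)
    return best.x,1-best.fun
E
python3 - <<'E'
from h import *
np.set_printoptions(precision=4,suppress=True)
im=cv2.imread("pics/w1.png");hsv=cv2.cvtColor(im,cv2.COLOR_BGR2HSV)
m=cv2.inRange(hsv,(8,200,90),(22,255,255));m[:,:298]=0;m[:,342:]=0;m[:125]=0;m[192:]=0
n,l,st,_=cv2.connectedComponentsWithStats(m);k=1+st[1:,4].argmax();print(st[k]);m=(l==k)
print("wrist",fitbox("wrist",m,.024,.074,.036,.048,[.62,.172,-.18]))
m=cv2.inRange(cv2.cvtColor(im,cv2.COLOR_BGR2HSV),(0,0,120),(180,60,255));m[:,:285]=0;m[:,355:]=0;m[:115]=0;m[195:]=0
n,l,st,_=cv2.connectedComponentsWithStats(m);k=1+st[1:,4].argmax();print(st[k])
print("holder",fitbox("wrist",l==k,0.02,.024,.06,.074,[.62,.172,-.18]))
print(proj("wrist",[.62,.172,.074]))
E
```

```text
[ 302  135   35   49 1000]
wrist (array([ 0.6208,  0.1765, -0.1942]), np.float64(0.8995466548623937))
[ 293  121   53   66 1563]
holder (array([ 0.6211,  0.1766, -0.2012]), np.float64(0.9761389873500049))
[318.3978 165.7506]
```

```bash
python3 -m crank '[{"linear":[-0.0176,0.05,0.002],"dr":[0,1.1,0],"hand":0.41},{"linear":[-0.0176,0.1,0.002],"dr":[0,1.1,0],"hand":0.41},{"linear":[-0.0176,0.1,0.002],"dr":[0,1.1,0],"hand":0.41},{"linear":[-0.0176,0.1,0.002],"dr":[0,1.1,0],"hand":0.41},{"linear":[-0.0176,0.1,0.002],"dr":[0,1.1,0],"hand":0.41},{"linear":[-0.0176,0.1,0.002],"dr":[0,1.1,0],"hand":0.41},{"linear":[-0.0176,0.1,0.002],"dr":[0,1.1,0],"hand":0.41}]'
python3 - <<'E'
from h import *
np.set_printoptions(precision=4,suppress=True)
o=bot.get_obs();Rm=rot(o).as_matrix();print(o["eef_pos"],np.arctan2(Rm[1,2],Rm[0,2]),Rm[2])
im=bot.read_camera("wrist");cv2.imwrite("pics/w2.png",im)
hsv=cv2.cvtColor(im,cv2.COLOR_BGR2HSV)
u,v=map(int,proj("wrist",[.621,.1765,.06]));print(u,v)
w=np.zeros(im.shape[:2],np.uint8);w[max(0,v-75):v+75,u-60:u+60]=1
m=cv2.inRange(hsv,(6,190,60),(24,255,255))*w
n,l,st,_=cv2.connectedComponentsWithStats(m);k=1+st[1:,4].argmax();print(st[k])
print(fitbox("wrist",l==k,.024,.074,.036,.048,[.621,.1765,-.195]))
E
```

```text
t: 3.35
eef_pos: [0.6225, 0.177, 0.1537]
tool_rot: [-0.449, 0.447, -0.547, 0.548]
contact_force: [0.8, -0.0, 0.2]
gripper_width: 0.704
[0.6225 0.177  0.1537] -0.19887755989818176 [-0.0018 -1.      0.0037]
314 203
[ 290  166   48   72 2268]
(array([ 0.6201,  0.1771, -0.1809]), np.float64(0.9297073549329641))
```

View pics/w2.png

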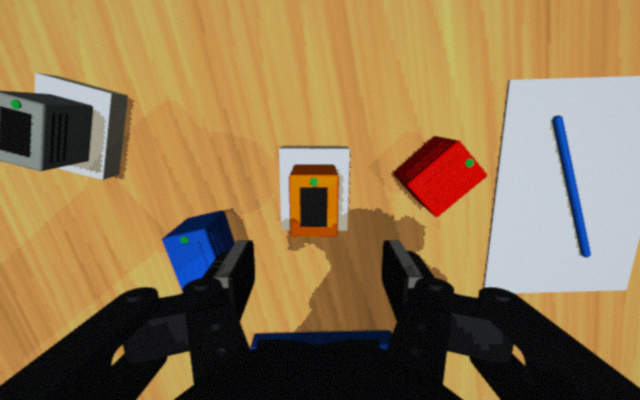

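The module fits at (0.620, 0.177), centred between the fingers, and blue and red are clear of them. Descending.

```bash
python3 -m crank '[{"linear":[0,0.03,-0.002],"dr":[0,-0.3,0],"hand":0.41},{"linear":[0,0.06,-0.002],"dr":[0,-0.3,0],"hand":0.41},{"linear":[0,0.09,-0.002],"dr":[0,-0.3,0],"hand":0.41},{"linear":[0,0.11,-0.002],"dr":[0,-0.3,0],"hand":0.41},{"linear":[0,0.118,-0.002],"dr":[0,-0.3,0],"hand":0.41},{"linear":[0,0.118,-0.002],"dr":[0,-0.3,0],"hand":0.41},{"linear":[0,0.118,-0.002],"dr":[0,-0.3,0],"hand":0.41},{"linear":[0,0.118,-0.002],"dr":[0,-0.3,0],"hand":0.41}]' && python3 -m crank '[{"linear":[0,0,0],"dr":[0,0,0],"hand":-1},{"linear":[0,0,0],"dr":[0,0,0],"hand":-1},{"linear":[0,0,0],"dr":[0,0,0],"hand":-1},{"linear":[0,0,0],"dr":[0,0,0],"hand":-1},{"linear":[0,0,0],"dr":[0,0,0],"hand":-1},{"linear":[0,0,0],"dr":[0,0,0],"hand":-1},{"linear":[0,0,0],"dr":[0,0,0],"hand":-1},{"linear":[0,0,0],"dr":[0,0,0],"hand":-1}]' 40
```

```text
t: 4.07
eef_pos: [0.6205, 0.1781, 0.0352]
tool_rot: [-0.451, 0.448, -0.545, 0.546]
contact_force: [-0.5, 0.7, -1.0]
gripper_width: 0.705
t: 4.73
eef_pos: [0.6201, 0.1778, 0.0347]
tool_rot: [-0.45, 0.449, -0.545, 0.546]
contact_force: [-0.5, -0.8, 7.0]
gripper_width: 0.417
```

```bash
python3 -m crank '[{"linear":[0,-0.02,0],"dr":[0,0,0],"hand":-1},{"linear":[0,-0.04,0],"dr":[0,0,0],"hand":-1},{"linear":[0,-0.07,0],"dr":[0,0,0],"hand":-1},{"linear":[0,-0.11,0],"dr":[0,0,0],"hand":-1},{"linear":[0,-0.15,0],"dr":[0,0,0],"hand":-1},{"linear":[0,-0.18,0],"dr":[0,0,0],"hand":-1},{"linear":[0,-0.2,0],"dr":[0,0,0],"hand":-1},{"linear":[0,-0.2,0],"dr":[0,0,0],"hand":-1},{"linear":[0,-0.2,0],"dr":[0,0,0],"hand":-1}]'
python3 - <<'E'
from h import *
np.set_printoptions(precision=4,suppress=True)
o=bot.get_obs();T=rot(o)
print(o["eef_pos"],T.as_matrix().round(4))
im=bot.read_camera("wrist");cv2.imwrite("pics/w3.png",im)
for p in [[.5850,-.035,.095]]:
    # target hover tcp: socket xy + camera view standoff
    print(T.inv().apply(np.array([.5815,-.042,.235])-o["eef_pos"]))
E
```

```text
t: 5.48
eef_pos: [0.6194, 0.1776, 0.2344]
tool_rot: [-0.45, 0.449, -0.545, 0.546]
contact_force: [0.3, -0.4, -0.5]
gripper_width: 0.415
[0.6194 0.1776 0.2344] [[-0.1914  0.0026  0.9815]
 [-0.9815  0.0005 -0.1914]
 [-0.001  -1.      0.0024]]
[ 0.2228 -0.0008  0.0048]
```

View pics/w3.png

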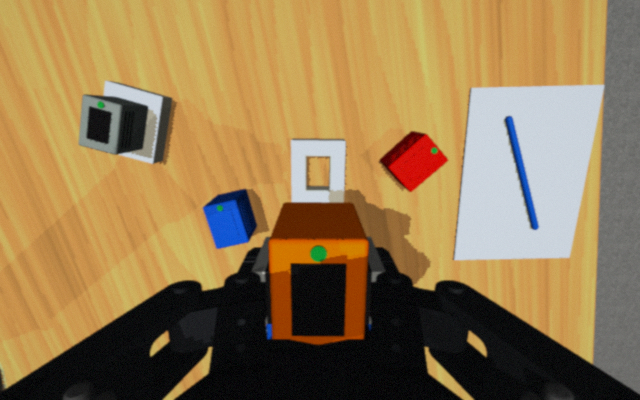

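Module lifted straight, with its empty holder below at (318,172). I'll move past the socket so the wrist camera sees the socket beyond the module.

```bash
python3 -m crank '[{"linear":[0.03,0,0.005],"dr":[0,0,0],"hand":-1},{"linear":[0.07,0,0.005],"dr":[0,0,0],"hand":-1},{"linear":[0.11,0,0.005],"dr":[0,0,0],"hand":-1},{"linear":[0.15,0,0.005],"dr":[0,0,0],"hand":-1},{"linear":[0.19,0,0.005],"dr":[0,0,0],"hand":-1},{"linear":[0.23,0,0.005],"dr":[0,0,0],"hand":-1},{"linear":[0.26,0,0.005],"dr":[0,0,0],"hand":-1},{"linear":[0.27,0,0.005],"dr":[0,0,0],"hand":-1},{"linear":[0.27,0,0.005],"dr":[0,0,0],"hand":-1},{"linear":[0.27,0,0.005],"dr":[0,0,0],"hand":-1}]'
python3 - <<'E'
from h import *
np.set_printoptions(precision=4,suppress=True)
o=bot.get_obs();T=rot(o)
print(o["eef_pos"],T.as_matrix().round(4))
im=bot.read_camera("wrist");cv2.imwrite("pics/w4.png",im)
for r in bot.place_of("wrist","socket")[:3]: print(r["xy"],r["score"],at("wrist",r["xy"],.095))
for r in bot.search_frame("wrist","socket")[:3]: print(r)
print(proj("wrist",[.5815,-.042,.095]))
E
```

```text
t: 6.37
eef_pos: [0.5715, -0.0881, 0.2317]
tool_rot: [0.449, -0.45, 0.547, -0.545]
contact_force: [0.1, 0.1, -1.0]
gripper_width: 0.418
[ 0.5715 -0.0881  0.2317] [[-0.1919 -0.0023  0.9814]
 [-0.9814  0.0011 -0.1919]
 [-0.0006 -1.     -0.0024]]
[322.1, 138.1] 0.67 [ 0.5851 -0.042   0.095 ]
{'extent': [255.0, 85.6, 388.2, 338.7], 'score': 0.74}
{'extent': [248.0, 66.0, 396.7, 247.8], 'score': 0.54}
[317.7747 138.9631]
```

View pics/w4.png

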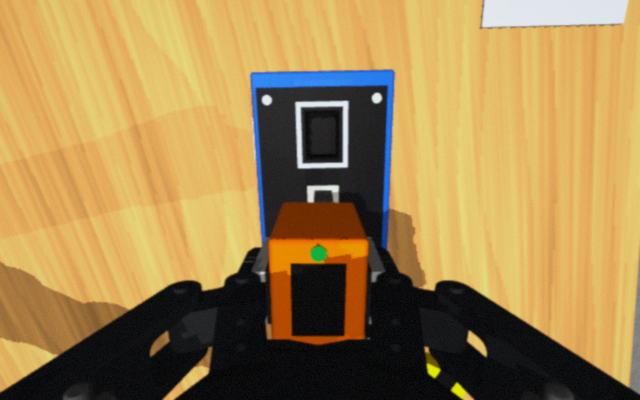

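```bash
python3 - <<'E'
from h import *
np.set_printoptions(precision=4,suppress=True)
im=cv2.imread("pics/w4.png");hsv=cv2.cvtColor(im,cv2.COLOR_BGR2HSV);o=bot.get_obs()
m=cv2.inRange(hsv,(0,0,120),(180,80,255));m[:92]=0;m[176:]=0;m[:,:285]=0;m[:,360:]=0
n,l,st,_=cv2.connectedComponentsWithStats(m);k=1+st[1:,4].argmax();print(st[k])
cs,h=cv2.findContours((l==k).astype(np.uint8),cv2.RETR_CCOMP,cv2.CHAIN_APPROX_NONE)
for c in cs:
    if len(c)<60: continue
    W=np.array([at("wrist",p[0],.095)[:2] for p in c.astype(float)])
    (cx,cy),s,a=cv2.minAreaRect((W*1000).astype(np.float32));print("rect",cx,cy,s,a)
# module held
m=cv2.inRange(hsv,(4,170,40),(24,255,255));m[:195]=0;m[350:]=0;m[:,:262]=0;m[:,378:]=0
n,l,st,_=cv2.connectedComponentsWithStats(m);k=1+st[1:,4].argmax();print(st[k]);m=l==k
z=o["eef_pos"][2]-.0307
x,s=fitbox("wrist",m,z+.02,z+.07,.036,.048,[o["eef_pos"][0],o["eef_pos"][1],-.195]);print("mod",x,s)
T=rot(o).as_matrix();print("toolyaw",np.arctan2(T[1,2],T[0,2]),"mod rel tool",rot(o).inv().apply(np.r_[x[:2],z]-o["eef_pos"]))
E
```

```text
[ 295  100   54   69 1264]
rect 585.5738525390625 -39.352264404296875 (57.22586441040039, 45.30033874511719) 80.51314544677734
rect 585.5933837890625 -39.44469451904297 (48.91752624511719, 36.73173141479492) 80.18440246582031
[ 268  202  101  144 9285]
mod [ 0.5734 -0.0859 -0.1882] 0.9073415119063757
toolyaw -0.18901181161956918 mod rel tool [-0.0002  0.0307  0.001 ]
```

```bash
cat > sock.py <<'E'
from h import *
np.set_printoptions(precision=4,suppress=True)
for i in range(3):
    o=bot.get_obs();im=bot.read_camera("wrist");hsv=cv2.cvtColor(im,cv2.COLOR_BGR2HSV)
    p=bot.camera_params("wrist");H=np.array(p["hand_eye"]);K=np.array(p["K"]);T=rot(o)
    m=cv2.inRange(hsv,(0,0,120),(180,80,255));m[:92]=0;m[176:]=0;m[:,:285]=0;m[:,360:]=0
    n,l,st,_=cv2.connectedComponentsWithStats(m);k=1+st[1:,4].argmax()
    cs,_=cv2.findContours((l==k).astype(np.uint8),cv2.RETR_EXTERNAL,cv2.CHAIN_APPROX_NONE)
    c=max(cs,key=len)[:,0].astype(float);d=T.apply((H[:3,:3]@(np.linalg.inv(K)@np.c_[c,np.ones(len(c))].T)).T)
    C=T.apply(H[:3,3])+o["eef_pos"];W=C+d*((.095-C[2])/d[:,2])[:,None]
    (cx,cy),s,a=cv2.minAreaRect((W[:,:2]*1000).astype(np.float32))
    M=T.as_matrix();S=np.array([cx/1000,cy/1000,.095])
    print(o["t"],o["eef_pos"],"sock",cx,cy,s,a,"toolyaw",np.degrees(np.arctan2(M[1,2],M[0,2])),"rel",T.inv().apply(S-o["eef_pos"]),"tilt",M[2])
E
python3 sock.py
```

```text
6.5167 [ 0.5724 -0.0859  0.2326] sock 584.738037109375 -41.675575256347656 (56.343109130859375, 45.61281967163086) 79.24201965332031 toolyaw -10.829579083923086 rel [-0.0456  0.1376  0.0039] tilt [-0.0011 -1.     -0.0008]
6.5667 [ 0.5724 -0.0861  0.2327] sock 584.5265502929688 -41.626434326171875 (57.13602066040039, 45.2086181640625) 80.3810806274414 toolyaw -10.83174797397931 rel [-0.0459  0.1377  0.0036] tilt [-0.0009 -1.     -0.0006]
6.6167 [ 0.5725 -0.0865  0.2328] sock 584.6605834960938 -41.563724517822266 (57.24666213989258, 45.125892639160156) 80.12984466552734 toolyaw -10.85280447281755 rel [-0.0463  0.1379  0.0036] tilt [-0.0007 -1.     -0.0003]
```

```bash
python3 -m crank '[{"linear":[-0.025,0,0.003],"dr":[0,-0.8,0],"hand":-1},{"linear":[-0.046,0,0.003],"dr":[0,-0.8,0],"hand":-1},{"linear":[-0.046,0,0.003],"dr":[0,-0.8,0],"hand":-1},{"linear":[-0.046,0.03,0.003],"dr":[0,-0.8,0],"hand":-1},{"linear":[-0.046,0.06,0.003],"dr":[0,-0.8,0],"hand":-1},{"linear":[-0.046,0.09,0.003],"dr":[0,-0.8,0],"hand":-1},{"linear":[-0.046,0.1,0.003],"dr":[0,-0.8,0],"hand":-1},{"linear":[-0.046,0.1,0.003],"dr":[0,-0.8,0],"hand":-1},{"linear":[-0.046,0.1,0.003],"dr":[0,-0.8,0],"hand":-1},{"linear":[-0.046,0.1,0.003],"dr":[0,-0.8,0],"hand":-1}]'
python3 - <<'E'
from h import *
a=bot.read_camera("scene")[150:290,260:420];w=bot.read_camera("wrist")
a=cv2.resize(a,(457,400),interpolation=cv2.INTER_CUBIC)
cv2.imwrite("pics/c5.png",np.hstack([a,w[:,150:490]]))
o=bot.get_obs();print(o["eef_pos"],rot(o).as_matrix().round(4))
E
```

```text
t: 7.5
eef_pos: [0.5854, -0.0437, 0.135]
tool_rot: [-0.454, 0.453, -0.542, 0.543]
contact_force: [-0.2, -0.2, -1.0]
gripper_width: 0.415
[ 0.58537573 -0.04386721  0.13503963] [[-1.777e-01  3.400e-03  9.841e-01]
 [-9.841e-01 -2.000e-04 -1.777e-01]
 [-4.000e-04 -1.000e+00  3.400e-03]]
```

View pics/c5.png

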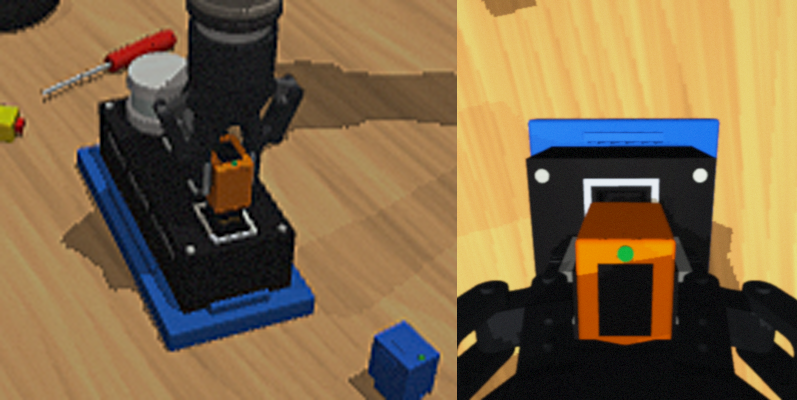

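```bash
cat > rel.py <<'E'
from h import *
np.set_printoptions(precision=4,suppress=True)
o=bot.get_obs();im=bot.read_camera("wrist");cv2.imwrite("pics/w6.png",im)
hsv=cv2.cvtColor(im,cv2.COLOR_BGR2HSV)
p=bot.camera_params("wrist");H=np.array(p["hand_eye"]);K=np.array(p["K"]);T=rot(o)
def tool(uv,z):   # tool-frame x,z of pixel at height z
    d=T.apply(H[:3,:3]@np.linalg.inv(K)@np.r_[uv,1]);C=T.apply(H[:3,3])+o["eef_pos"]
    return T.inv().apply(C+d*(z-C[2])/d[2]-o["eef_pos"])[[0,2]]
m=cv2.inRange(hsv,(0,0,120),(180,80,255));m[:150]=0;m[215:]=0;m[:,:420-150]=0;m[:,520-150]=0;m[:,370:]=0
n,l,st,_=cv2.connectedComponentsWithStats(m);k=1+st[1:,4].argmax();x,y,w,h,a=st[k];print("frame",st[k])
f=tool([x+w/2-.5,y-.5],.095);fl=tool([x-.5,y+5],.095)[1];fr=tool([x+w-.5,y+5],.095)[1]
om=cv2.inRange(hsv,(4,150,30),(24,255,255));om[:190]=0;om[230:]=0;om[:,:270]=0;om[:,370:]=0
rows=np.nonzero((om>0).sum(1)>30)[0];r0=rows[0];cols=np.nonzero(om[r0+1])[0];print("edge",r0,cols[0],cols[-1])
zs=o["eef_pos"][2]-.0107
e=tool([(cols[0]+cols[-1])/2,r0-.5],zs);el=tool([cols[0]-.5,r0],zs)[1];er=tool([cols[-1]+.5,r0],zs)[1]
print("frame centre tool x,z",f[0]+.0285,(fl+fr)/2,"w",fr-fl);print("module centre",e[0]+.024,(el+er)/2,"w",er-el)
E
python3 rel.py
```

```text
frame [276 178  77  37 936]
edge 202 285 353
frame centre tool x,z -0.0019995127275312698 -0.0013292975306800122 w 0.045157398647319796
module centre -0.000248580378589984 0.0015056660890302807 w 0.034516891003569014
```

```bash
python3 -m crank '[{"linear":[-0.0018,0,-0.0025],"dr":[0,0,0],"hand":-1},{"linear":[-0.0018,0,-0.0025],"dr":[0,0,0],"hand":-1},{"linear":[-0.0018,0.004,-0.0025],"dr":[0,0,0],"hand":-1},{"linear":[-0.0018,0.007,-0.0025],"dr":[0,0,0],"hand":-1},{"linear":[-0.0018,0.009,-0.0025],"dr":[0,0,0],"hand":-1},{"linear":[-0.0018,0.011,-0.0025],"dr":[0,0,0],"hand":-1},{"linear":[-0.0018,0.012,-0.0025],"dr":[0,0,0],"hand":-1},{"linear":[-0.0018,0.012,-0.0025],"dr":[0,0,0],"hand":-1}]'; python3 rel.py; python3 -c "
from h import *
print(bot.get_obs()['torque'])"
```

```text
t: 8.32
eef_pos: [0.5817, -0.0418, 0.1215]
tool_rot: [0.453, -0.454, 0.543, -0.543]
contact_force: [-3.7, -0.2, 6.3]
gripper_width: 0.418
frame [281 186  82  29 893]
edge 202 287 352
frame centre tool x,z -0.00032636815300821423 0.002916083601571591 w 0.04482517727795023
module centre -0.0002554454813967627 0.001749108720996026 w 0.033010343476199605
[-0.05611717  0.76287886  0.01559802]
```

```bash
python3 -m crank '[{"linear":[0,0,0.001],"dr":[0,0,0],"hand":-1},{"linear":[0,0.002,0.001],"dr":[0,0,0],"hand":-1},{"linear":[0,0.004,0.001],"dr":[0,0,0],"hand":-1},{"linear":[0,0.006,0.001],"dr":[0,0,0],"hand":-1},{"linear":[0,0.006,0.001],"dr":[0,0,0],"hand":-1}]'; python3 rel.py; python3 -c "
from h import *
o=bot.get_obs();print(o['eef_pos'],o['contact_force'],o['torque'],rot(o).as_matrix()[2])"
```

```text
t: 8.78
eef_pos: [0.5829, -0.0419, 0.1151]
tool_rot: [-0.454, 0.453, -0.542, 0.543]
contact_force: [0.7, 0.2, -0.7]
gripper_width: 0.418
frame [277 188  85  27 940]
edge 202 286 351
frame centre tool x,z -0.0007144465404355684 0.0015294102017420173 w 0.044785940386710084
module centre -0.0002512879568294518 0.001250642150867163 w 0.03301308584134681
[ 0.58293166 -0.04196408  0.11491315] [ 0.77509576  0.38525402 -1.14240893] [-0.00245707 -0.16402976  0.01797804] [-6.11223682e-05 -9.99999958e-01  2.82454177e-04]
```

Sliding in freely: the force is about zero with the foot roughly 11 mm deep. I'll press it home.

```bash
python3 -m crank '[{"linear":[0,0.003,0],"dr":[0,0,0],"hand":-1},{"linear":[0,0.006,0],"dr":[0,0,0],"hand":-1},{"linear":[0,0.008,0],"dr":[0,0,0],"hand":-1},{"linear":[0,0.0095,0],"dr":[0,0,0],"hand":-1},{"linear":[0,0.0105,0],"dr":[0,0,0],"hand":-1},{"linear":[0,0.0105,0],"dr":[0,0,0],"hand":-1},{"linear":[0,0.0105,0],"dr":[0,0,0],"hand":-1}]'; python3 -c "
from h import *
o=bot.get_obs();print(o['eef_pos'],o['contact_force'],o['torque'],rot(o).as_matrix()[2])"
```

```text
t: 9.42
eef_pos: [0.5829, -0.042, 0.1056]
tool_rot: [-0.453, 0.453, -0.542, 0.543]
contact_force: [-4.0, -1.5, 11.7]
gripper_width: 0.417
[ 0.58293355 -0.04198374  0.10563557] [-3.98657283 -1.50539716 11.68110675] [-0.10452505  0.72150861  0.07485801] [ 4.91917895e-04 -9.99999842e-01  2.72155958e-04]
```

```bash
python3 -m crank '[{"linear":[0,0.001,0],"dr":[0,0,0],"hand":-1},{"linear":[0,0.002,0],"dr":[0,0,0],"hand":-1},{"linear":[0,0.002,0],"dr":[0,0,0],"hand":-1},{"linear":[0,0.002,0],"dr":[0,0,0],"hand":-1}]'; python3 - <<'E'
from h import *
o=bot.get_obs();print(o['eef_pos'],o['contact_force'])
a=bot.read_camera("scene")[150:270,270:400]
cv2.imwrite("pics/c7.png",cv2.resize(a,None,fx=4,fy=4,interpolation=cv2.INTER_CUBIC))
E
```

```text
t: 9.75
eef_pos: [0.583, -0.042, 0.1055]
tool_rot: [-0.453, 0.454, -0.542, 0.543]
contact_force: [-10.2, -1.8, 26.8]
gripper_width: 0.416
[ 0.58296559 -0.0419942   0.10553875] [-10.24306395  -1.81692483  26.80848991]
```

View pics/c7.png

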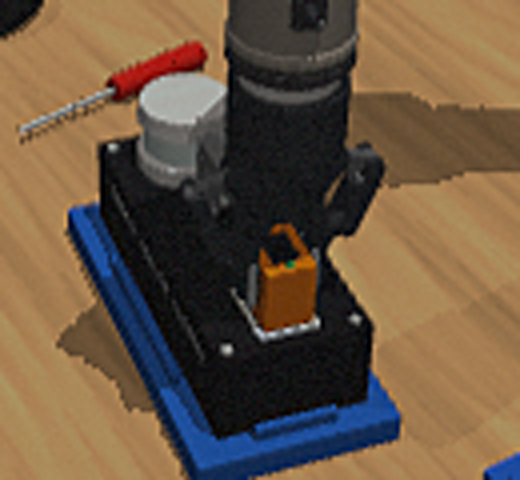

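```bash
python3 -m crank '[{"linear":[0,-0.002,0],"dr":[0,0,0],"hand":-1},{"linear":[0,-0.002,0],"dr":[0,0,0],"hand":0.3},{"linear":[0,-0.002,0],"dr":[0,0,0],"hand":0.3},{"linear":[0,-0.002,0],"dr":[0,0,0],"hand":0.3},{"linear":[0,-0.002,0],"dr":[0,0,0],"hand":0.3},{"linear":[0,-0.002,0],"dr":[0,0,0],"hand":0.3}]' && python3 -m crank '[{"linear":[0,-0.02,0],"dr":[0,0,0],"hand":0.3},{"linear":[0,-0.05,0],"dr":[0,0,0],"hand":0.3},{"linear":[0,-0.09,0],"dr":[0,0,0],"hand":0.3},{"linear":[0,-0.13,0],"dr":[0,0,0],"hand":0.3},{"linear":[0.02,-0.15,0],"dr":[0,0,0],"hand":0.3},{"linear":[0.06,-0.15,0],"dr":[0,0,0],"hand":0.3},{"linear":[0.09,-0.15,0],"dr":[0,0,0],"hand":0.3},{"linear":[0.09,-0.15,0],"dr":[0,0,0],"hand":0.3},{"linear":[0.09,-0.15,0],"dr":[0,0,0],"hand":0.3},{"linear":[0.09,-0.15,0],"dr":[0,0,0],"hand":0.3}]'
python3 - <<'E'
from h import *
np.set_printoptions(precision=4,suppress=True)
o=bot.get_obs();im=bot.read_camera("wrist");cv2.imwrite("pics/w8.png",im)
M=rot(o).as_matrix();print(o["eef_pos"],np.degrees(np.arctan2(M[1,2],M[0,2])),M[2])
for r in bot.place_of("wrist","handle_grip")[:3]: print(r["xy"],r["score"],at("wrist",r["xy"],.141))
for r in bot.place_of("wrist","radio_module")[:3]: print(r["xy"],r["score"],at("wrist",r["xy"],.075))
print(proj("wrist",[.5674,-.1306,.149]),proj("wrist",[.583,-.042,.145]))
E
```

```text
t: 10.3
eef_pos: [0.5826, -0.0419, 0.1041]
tool_rot: [0.453, -0.454, 0.543, -0.542]
contact_force: [-0.4, -0.5, -0.1]
gripper_width: 0.649
t: 11.13
eef_pos: [0.5668, -0.1299, 0.2543]
tool_rot: [0.454, -0.453, 0.543, -0.542]
contact_force: [0.0, 1.1, -0.9]
gripper_width: 0.65
[ 0.5668 -0.1299  0.2543] -10.226655478524876 [-0.0006 -1.     -0.0005]
[322.4, 195.8] 0.92 [ 0.5717 -0.1294  0.141 ]
[318.9, 85.7] 0.73 [ 0.5849 -0.0389  0.075 ]
[317.5337 200.5763] [317.4237  83.0234]
```

View pics/w8.png

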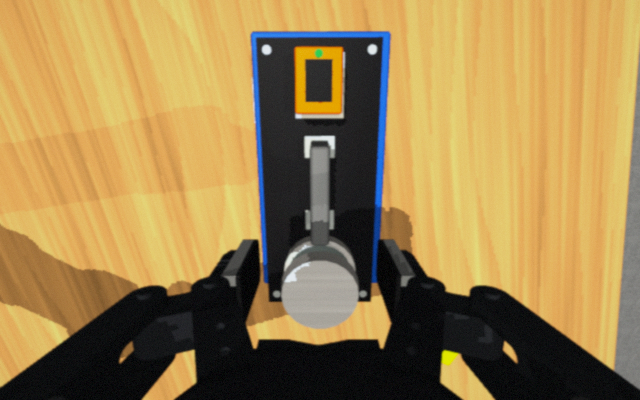

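The module sits squarely on the case at (319,80), and the handle bar is at column 319, rows 142–242, lined up with the jaws. Descending to the handle.

```bash
python3 -m crank '[{"linear":[0,0.03,0.0005],"dr":[0,0.2,0],"hand":0.3},{"linear":[0,0.06,0.0005],"dr":[0,0.2,0],"hand":0.3},{"linear":[0,0.09,0.0005],"dr":[0,0.2,0],"hand":0.3},{"linear":[0,0.115,0.0005],"dr":[0,0.2,0],"hand":0.3},{"linear":[0,0.128,0.0005],"dr":[0,0.2,0],"hand":0.3},{"linear":[0,0.133,0.0005],"dr":[0,0.2,0],"hand":0.3},{"linear":[0,0.133,0.0005],"dr":[0,0.2,0],"hand":0.3},{"linear":[0,0.133,0.0005],"dr":[0,0.2,0],"hand":0.3}]' && python3 -m crank '[{"linear":[0,0,0],"dr":[0,0,0],"hand":-1},{"linear":[0,0,0],"dr":[0,0,0],"hand":-1},{"linear":[0,0,0],"dr":[0,0,0],"hand":-1},{"linear":[0,0,0],"dr":[0,0,0],"hand":-1},{"linear":[0,0,0],"dr":[0,0,0],"hand":-1},{"linear":[0,0,0],"dr":[0,0,0],"hand":-1},{"linear":[0,0,0],"dr":[0,0,0],"hand":-1},{"linear":[0,0,0],"dr":[0,0,0],"hand":-1},{"linear":[0,0,0],"dr":[0,0,0],"hand":-1}]' 100
```

```text
t: 11.95
eef_pos: [0.5684, -0.1302, 0.1227]
tool_rot: [-0.453, 0.452, -0.543, 0.544]
contact_force: [0.2, -0.1, 0.4]
gripper_width: 0.655
t: 12.7
eef_pos: [0.568, -0.1307, 0.1229]
tool_rot: [-0.453, 0.452, -0.543, 0.544]
contact_force: [-2.3, 0.6, 6.7]
gripper_width: 0.169
```

```bash
python3 -m crank '[{"linear":[0,-0.003,0],"dr":[0,0,0],"hand":-1},{"linear":[0,-0.006,0],"dr":[0,0,0],"hand":-1},{"linear":[0,-0.01,0],"dr":[0,0,0],"hand":-1},{"linear":[0,-0.014,0],"dr":[0,0,0],"hand":-1},{"linear":[0,-0.018,0],"dr":[0,0,0],"hand":-1},{"linear":[0,-0.022,0],"dr":[0,0,0],"hand":-1},{"linear":[0,-0.026,0],"dr":[0,0,0],"hand":-1},{"linear":[0,-0.03,0],"dr":[0,0,0],"hand":-1},{"linear":[0,-0.03,0],"dr":[0,0,0],"hand":-1}]' && python3 -m crank '[{"linear":[0,-0.006,0],"dr":[0,0,0],"hand":-1},{"linear":[0,-0.014,0],"dr":[0,0,0],"hand":-1},{"linear":[0,-0.023,0],"dr":[0,0,0],"hand":-1},{"linear":[0,-0.032,0],"dr":[0,0,0],"hand":-1},{"linear":[0,-0.041,0],"dr":[0,0,0],"hand":-1},{"linear":[0,-0.05,0],"dr":[0,0,0],"hand":-1},{"linear":[0,-0.058,0],"dr":[0,0,0],"hand":-1},{"linear":[0,-0.065,0],"dr":[0,0,0],"hand":-1},{"linear":[0,-0.069,0],"dr":[0,0,0],"hand":-1},{"linear":[0,-0.07,0],"dr":[0,0,0],"hand":-1}]' && python3 -m crank '[{"linear":[0,0,0],"dr":[0,0,0],"hand":-1},{"linear":[0,0,0],"dr":[0,0,0],"hand":-1},{"linear":[0,0,0],"dr":[0,0,0],"hand":-1},{"linear":[0,0,0],"dr":[0,0,0],"hand":-1},{"linear":[0,0,0],"dr":[0,0,0],"hand":-1},{"linear":[0,0,0],"dr":[0,0,0],"hand":-1}]'
python3 - <<'E'
from h import *
o=bot.get_obs();print(o['eef_pos'],o['contact_force'],o['torque'],rot(o).as_matrix()[2])
a=bot.read_camera("scene")[100:290,240:420];w=bot.read_camera("wrist")[:,150:490]
cv2.imwrite("pics/c9.png",np.hstack([cv2.resize(a,(379,400),interpolation=cv2.INTER_CUBIC),w]))
E
```

```text
t: 13.45
eef_pos: [0.5679, -0.1307, 0.1526]
tool_rot: [-0.453, 0.452, -0.543, 0.544]
contact_force: [-0.0, 0.3, -6.9]
gripper_width: 0.17
t: 14.28
eef_pos: [0.5677, -0.1306, 0.2226]
tool_rot: [-0.453, 0.452, -0.543, 0.544]
contact_force: [-0.2, -0.0, -7.3]
gripper_width: 0.166
t: 14.78
eef_pos: [0.5672, -0.1305, 0.2213]
tool_rot: [0.452, -0.453, 0.543, -0.543]
contact_force: [0.6, 0.3, -6.5]
gripper_width: 0.168
[ 0.56723541 -0.13053975  0.22132667] [ 0.60292393  0.26189733 -6.50787231] [-0.03473519  0.04248498 -0.09576363] [-2.79282353e-05 -9.99999934e-01 -3.61465809e-04]
```

View pics/c9.png

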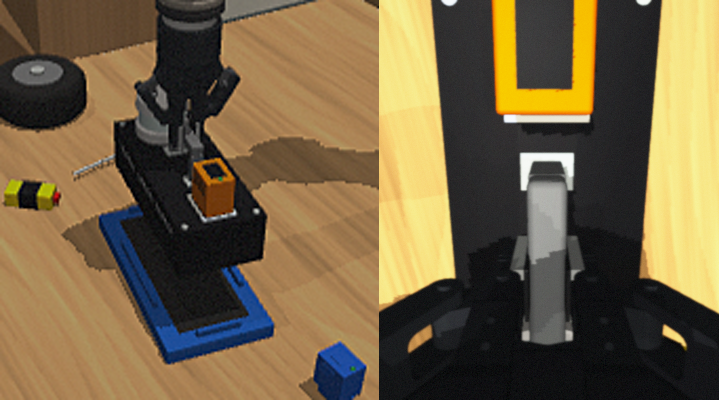

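Case is in the air, the dock is empty below it and the module is still flush. I'll check tilt with an overlay of the level-pose outline, and check steadiness.

```bash
python3 -m crank '[{"linear":[0,-0.001,0],"dr":[0,0,0],"hand":-1},{"linear":[0,-0.001,0],"dr":[0,0,0],"hand":-1},{"linear":[0,-0.001,0],"dr":[0,0,0],"hand":-1},{"linear":[0,-0.001,0],"dr":[0,0,0],"hand":-1},{"linear":[0,-0.001,0],"dr":[0,0,0],"hand":-1},{"linear":[0,-0.001,0],"dr":[0,0,0],"hand":-1},{"linear":[0,-0.001,0],"dr":[0,0,0],"hand":-1},{"linear":[0,-0.001,0],"dr":[0,0,0],"hand":-1}]'
python3 - <<'E'
from h import *
o=bot.get_obs();p0=cv2.imread("pics/w8.png");w=bot.read_camera("wrist");s=bot.read_camera("scene")
old=cv2.imread("pics/c9.png")[:,379:];print("wrist change",np.abs(w[:,150:490].astype(int)-old).mean(), o["eef_pos"],o["contact_force"])
c=np.array(o["eef_pos"])+[0,0,.141-.1229-.116];a=np.radians(-10.2);X=np.array([np.cos(a),np.sin(a),0]);Y=np.array([-X[1],X[0],0])
x0,y0,f=260,110,5;big=cv2.resize(s[y0:y0+110,x0:x0+150],None,fx=f,fy=f,interpolation=cv2.INTER_CUBIC)
def box(cx,cy,lx,ly,z0,z1,col):
    P=[[tuple(((proj("scene",c+X*(cx+i*lx/2)+Y*(cy+j*ly/2)+[0,0,z])+.5-[x0,y0])*f).astype(int)) for i,j in((-1,-1),(1,-1),(1,1),(-1,1))] for z in(z0,z1)]
    for q in P: cv2.polylines(big,[np.array(q)],True,col,1)
    for u,v in zip(*P): cv2.line(big,u,v,col,1)
box(0,0,.11,.26,0,.07,(0,255,0));box(0,.09,.036,.048,.07,.12,(255,0,255))
cv2.imwrite("pics/ov.png",big)
E
```

```text
t: 15.55
eef_pos: [0.5673, -0.1306, 0.2225]
tool_rot: [0.452, -0.452, 0.543, -0.543]
contact_force: [-0.7, -0.8, -6.6]
gripper_width: 0.166
wrist change 2.4069926470588237 [ 0.56729482 -0.13059684  0.22253209] [-0.6879539  -0.75556809 -6.64331522]
```

View pics/ov.png

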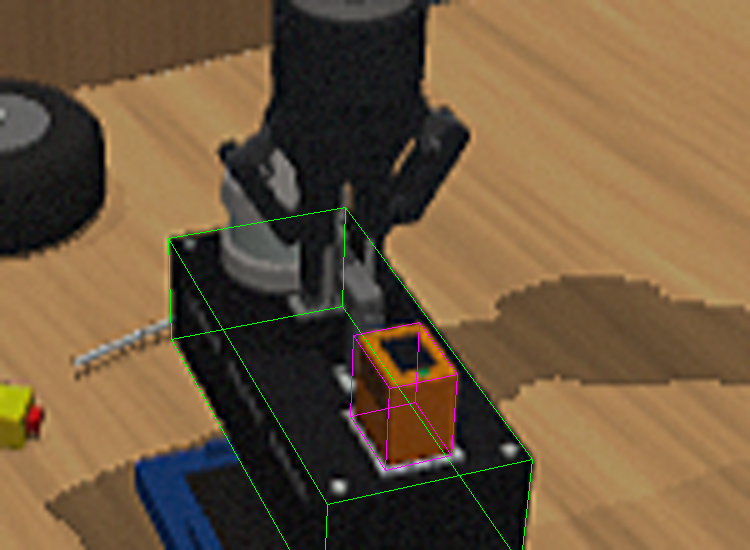

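The level model fits the picture along the whole case and the module, which is flush. Height is about 10 cm and the scene is steady, so I'm handing in.

```bash
python3 -c "
from station import bot
print(bot.hand_in())"
```

```text
the job is handed in; nothing more can be done
None
```

The orange module is plugged fully home, and I handed the job in with the case held by its handle about 10 cm above the dock. It took about 15.6 s of robot time.

- **Seating:** the arm stopped firmly at the expected height, TCP z about 0.1055 m against 0.1057 m predicted. Pressing 2 mm further raised the force to 27 N without the module moving down. It then needed only a light pull-off, and later pictures show its shoulder on the case.
- **Lift:** TCP rose from 0.123 m to 0.2225 m, so the case is about 99.6 mm up. The wrist force is about 6.6–7.3 N down, roughly the weight of the case with the module. The grip is set to 100 N.
- **Level and steady:** a level outline drawn over the last scene picture matched the case and module to about a pixel, so any tilt is at most about 1–2°. The wrist view barely changed over the last 0.8 s.
- **Readings that disagreed:**
  - The gripper read about 14.2 mm on the 16 mm handle bar. It showed no sign of slipping.
  - The wrist camera read about 1–1.5 mm off sideways, which I corrected for.
  - The foot briefly touched the socket's edge on the way in, at about 7 N, before a 1 mm correction.
- **Other objects:** I moved none of the spare module, screwdriver, battery or decoys on purpose. The fingers passed near the blue and red decoys without any contact force showing, but I made no separate check of those objects at the end.

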